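# Hold the turntable's height collar on the spindle flat

## Task

The height collar of this finishing turntable is loose: with your fingers, turn the upright spindle until they lie on its milled flat and that flat faces straight away from you, towards the far edge of the bench. Then take the loose collar, turn its set screw to the far edge too and slide it up the spindle until the screw sits squarely over the middle of the flat. Finish while still holding the collar up there so that I can tighten the screw from the far side with my hex key; do not disturb the disc, the stain bottle, the cup or the key.

Things in the scene. Friction and masses are not known exactly. Their poses are not given: they have to be found in the camera images.
- turntable: Dark green cast foot of a finishing turntable, its wooden disc taken off; bolted to the bench. Foot 170 mm across with three lugs reaching 105 mm from the axis, under 35 mm high beyond 36 mm from the axis; bearing housing 68 mm across up to z 74 mm; bright bearing neck 27 mm across from z 74 to 92 mm. Origin: on the spindle axis at the bench surface, z up.
- spindle_top (a point): Centre of the upper end of the dark steel spindle, 145 mm above the bench. The spindle is 20 mm across, stands upright on the foot's axis from the neck (z 92 mm) up to here and turns without end in its bearing against a steady drag of about 0.06 N m, so it stays where it is left; it cannot move otherwise.
- flat (a point): Centre of the bright milled flat, 7.5 mm from the spindle axis, 128.5 mm above the bench; x points straight out of it (level), z up; turns with the spindle. The flat is 13 mm wide and runs from z 112 mm to the spindle's top: fingers measure 17.5 mm across it, 20 mm elsewhere. Pinched nearly square to it, the spindle turns by itself until the flat lies against the finger.
- collar: Loose bright steel shaft collar, 36 mm outside diameter, 16 mm high, bore 21.6 mm, about 90 g, threaded on the spindle and lying on the bearing neck (underside at z 92 mm at the start), free to turn and slide on the spindle. Origin: centre of its underside, on its axis, z up; x points along its set screw.
- screw (a point): Outer end of the collar's brass-coloured square-headed set screw (8 mm square), which stands out 8 mm from the collar's side at mid height: 26 mm from the collar's axis, 8 mm above its underside. Its x axis points outwards along the screw.
- far_side (a point): A point on the bench surface on the far side, 0.8 m straight ahead of the robot. Its x axis is level and points straight away from the robot to the bench's far edge, the way that the flat and the screw shall face.
- disc: Loose wooden turntable disc lying flat on the bench, 220 mm across, 18 mm thick, steel hub plate in the middle. Origin: centre of its underside. To be left alone.
- stain: Closed bottle of dark stain with a red cap, 58 mm across, 165 mm tall, standing. Origin: centre of its underside. To be left alone.
- cup: Small open steel cup, 68 mm across the rim, 50 mm tall, standing. Origin: centre of its underside. To be left alone.
- hexkey: Dark L-shaped hex key, 6 mm thick, about 105 mm by 31 mm, lying on the bench on the far side of the turntable. Origin: on the long arm, 55 mm from its end, at the bench surface; x along the long arm. To be left alone.

How it is judged:
By the outcome, as a careful person would: the job done as asked, in the order asked, and still so for the second after the job is handed in, while the arm keeps its last pose, push and grip.
It also fails if it takes over 64 s, if anything falls off the work surface, if the arm or the gripper's body presses on something with over 40 N, if the wrist force passes 120 N, or if a joint passes its speed limit or range.

## Robot

A 7-joint arm with a two-finger parallel gripper is mounted at the origin on the work surface. World frame = base frame: x ahead of the robot, y to its left, z up, the work surface at z = 0. Lengths are in m, angles in rad, forces in N, time in s.
With the tool pointing down it reaches from about 0.425 to 0.95 m from the base axis. Payload 4.7 kg.
Tool frame: the origin (TCP) lies at the very end of the fingers, on their centre line; the grasp point (between the pads) lies 19 mm behind it (tcp_to_grasp is the distance from the TCP to the grasp point, in m); z points along the fingers, y is the line along which they close (so a half turn about z gives the same grasp; the last joint's range is limited). The gripper opens to 85 mm and grips with 20 to 120 N. Pads are 22 mm wide; open, the fingers measure 114 mm over their backs; the gripper's body (76 mm by 85 mm) begins 54 mm behind the grasp point. The pads swing forward as they close: fully open they stand 13 mm farther back than shut.
Start: joints at [-1.157, 0.469, -0.049, 1.532, 0.024, 1.141, -0.082], TCP at [0.289, 0.61, 0.231] pointing down, gripper open.
Joint ranges: [-2.59, 2.59], [-0.33, 1.99], [-1.39, 1.29], [0.1, 2.45], [-1.04, 4.18], [0.21, 1.99], [-2.66, 2.66]. Speed limits (rad/s): [2.57, 2.57, 3.14, 3.14, 3.14, 3.14, 3.14].

## Interface

Orientations are given as a unit quaternion [w, x, y, z].
In Python, from station import get_state, get_image, close_job, look_for, masks_of, tcp_to_grasp gives the robot as it stands. The module is installed in compiled form; this text tells all that it offers.
- The arm moves only by the tool carry_out, never from a script. Its argument "commands" is a list of rows, each a list of 3 entries, a list of its own where there are three numbers: the closure, from 0 (fully open) to 1 (shut), then the shift along the world's x, y, z in mm, then the turn about the world's z in degrees. In form: [[jaw, [tx, ty, tz], twist], ...]. A call has 1 to 20 rows; each row shifts and turns the commanded pose from where the row before left it; what a row does not reach is not made up. A row lasts 1/10 s, in which the tool goes at most 50 mm and 8.59 degrees, less where a joint would pass 70% of its speed; a pose out of reach is approached as far as the arm can. A call is refused whole if a number of a shift passes 50 or a number of a turn 8.59, either way. A call with a gripper value outside its range is refused whole. The fingers move at their own pace and stop on an object; "grip_force" is the grip in N (left out, the last holds). Time passes only in rows, so rows that do not move let the fingers close. It gives the time, the measured TCP pose, the force, the opening and the grip force at its end, in the units of the state.
- get_state(): the state, without advancing time (a new reading comes with each control period).
- get_image(name): name is "scene" or "top" or "wrist"; returns a dict with "image" (420x560x3 uint8, red, green, blue), "range_z" (420x560 float32, m along the optical axis (not along the pixel's ray), 0 where there is no reading), "K" (3x3 intrinsics, pixels), "R" (3x3) and "t" (3): a world point X has camera coordinates R X + t. Camera axes: x right, y down, z forward; pixel columns grow to the right and rows downward; lengths in m; the calibration is good to about 2 mm. A picture is of the moment at which its call begins.
- close_job(): hands the job in; it is judged then, once.
Trained networks look in the newest picture that a camera, given by its name, has taken for a name from the list of things; names that differ only in an ending like _2 or _b are one class to them, and where a whole thing is asked for, a point or a joint stands for the part that bears it (a point fixed in the world has none). Each returns a list of dicts, best first, with "conf" (0 to 1); they miss things now and then, are a little off and sometimes report something else, mostly with a low value. They report only what shows in the picture. A call takes as long as a camera call.
- look_for(camera, thing): "xyz" ([x, y, z] in m, in world coordinates, good to about 4 mm: the middle of the surface that is visible of it).
- masks_of(camera, thing): "pixels" (420x560 bool, what is visible of it).
The state is a dict: "clock": time; "qpos": joint angles; "qd": joint speeds; "effort": joint torques, N m; "tcp_pos": TCP position; "tool_rot": TCP orientation; "wrist_force": force on the tool from outside, world axes, zero at the start; "moment": the same for the moment, N m; "finger_gap": finger opening in m; "finger_force": force on a finger pad.
Only numpy, scipy, OpenCV 4.12 (cv2) and the standard library are available. Lean on these libraries where they do the work, as an engineer would, in place of code of your own. Each camera call takes 0.05 s, during which the arm holds its last target. There are 200 camera calls.

## Working session

There is one attempt and no reset: what is moved stays moved. The work goes in short steps, Python scripts to look and compute and a tool call to move; the robot and the scene stay as the last step left them, time stands still between calls to the robot, and variables do not carry over. Pictures are saved under pics/ and viewed, at most 10 in all, crops included, and the job is handed in when it is done.

Besides the shell and the picture viewer there is one more tool, called after "Request:" as name([rows], argument=value, ...), one row to a line, values as JSON. carry_out: Moves the arm, as the interface text tells. Its arguments: {"type":"object","properties":{"commands":{"type":"array"},"grip_force":{"type":"number"}},"required":["commands"]}

```bash
mkdir -p pics
python3 - <<'E'
from station import *
import cv2,numpy as np
s=get_state();print({k:np.round(v,3).tolist() for k,v in s.items()},tcp_to_grasp)
for c in("scene","top"):
    g=get_image(c);cv2.imwrite(f"pics/{c}0.png",g["image"][:,:,::-1])
    print(c,np.round(-g["R"].T@g["t"],3),np.round(g["R"][2],2))
    for n in("turntable","spindle_top","flat","collar","screw","disc","stain","cup","hexkey"):
        print(n,[(round(d["conf"],2),np.round(d["xyz"],3).tolist()) for d in look_for(c,n)[:2]])
E
```

```text
{'clock': 0.0, 'qpos': [-1.157, 0.469, -0.049, 1.534, 0.024, 1.141, -0.082], 'qd': [0.0, -0.001, 0.001, 0.001, -0.001, -0.001, -0.001], 'effort': [-0.001, -51.031, -0.048, -23.772, 0.011, 0.007, -0.0], 'tcp_pos': [0.289, 0.609, 0.23], 'tool_rot': [-0.0, 0.22, 0.976, -0.001], 'wrist_force': [0.241, -0.007, -0.507], 'moment': [-0.017, 0.058, 0.015], 'finger_force': 0.0, 'finger_gap': 0.085} 0.0187
scene [ 1.267 -0.304  1.062] [-0.53  0.29 -0.8 ]
turntable [(0.68, [0.551, -0.108, 0.016])]
spindle_top []
flat [(0.58, [0.533, -0.101, 0.139])]
collar []
screw []
disc [(0.57, [0.616, -0.371, 0.021])]
stain [(0.88, [0.573, 0.082, 0.087])]
cup [(0.72, [0.437, 0.097, 0.027])]
hexkey [(0.56, [0.701, -0.051, 0.01])]
top [0.509 0.024 1.386] [ 0.07 -0.   -1.  ]
turntable [(0.87, [0.522, -0.089, 0.019])]
spindle_top []
flat [(0.41, [0.529, -0.095, 0.147])]
collar [(0.45, [0.528, -0.092, 0.104])]
screw [(0.45, [0.528, -0.094, 0.109])]
disc [(0.78, [0.606, -0.367, 0.019])]
stain [(0.69, [0.544, 0.086, 0.112])]
cup [(0.95, [0.45, 0.107, 0.004])]
hexkey []
```

Run:
```python
import cv2
from station import *
import numpy as np
a=cv2.imread("pics/scene0.png");b=cv2.imread("pics/top0.png")
def proj(c,P):
    g=get_image(c);q=g["K"]@(g["R"]@np.array(P)+g["t"]);return q[:2]/q[2]
out=[]
for c,im in(("scene",a),("top",b)):
    u,v=proj(c,[.529,-.095,.12]).astype(int);print(c,u,v)
    r=30; cr=im[max(0,v-r):v+r,max(0,u-r):u+r]
    out.append(cv2.resize(cr,(400,400),interpolation=cv2.INTER_CUBIC))
full=np.hstack([cv2.resize(a,(400,300)),cv2.resize(b,(400,300))])
cv2.imwrite("pics/m0.png",np.vstack([full,cv2.resize(np.hstack(out),(800,400))])[:700])
cv2.imwrite("pics/m0.png",cv2.resize(cv2.imread("pics/m0.png"),(686,600)))
```

```text
scene 214 194
top 323 238
```

View pics/m0.png

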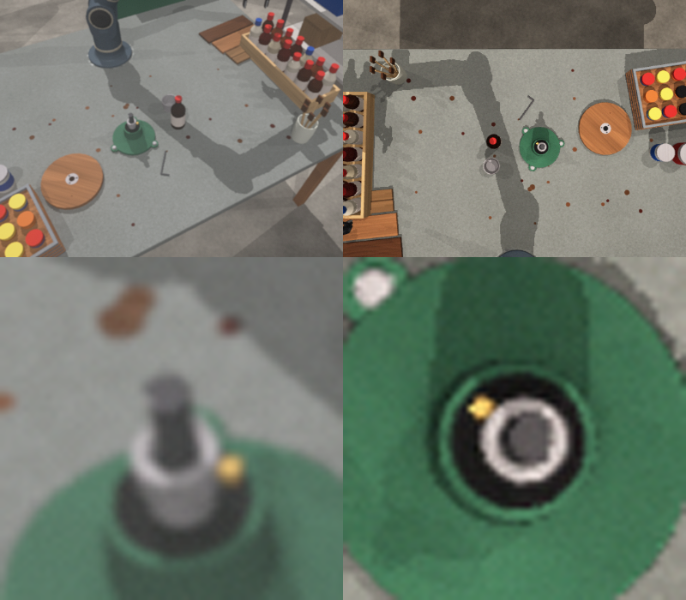

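Scene shows the spindle at about (214,194) with the brass screw on its upper-left side (about +50° from x) in the top view. The flat is not clear yet.

```bash
cat > h.py <<'E'
from station import *
import cv2,numpy as np
def cloud(g):
    z=g["range_z"];v,u=np.indices(z.shape);K=g["K"]
    c=np.stack([(u-K[0,2])/K[0,0]*z,(v-K[1,2])/K[1,1]*z,z],-1)
    return (c-g["t"])@g["R"]
def fit(P,r=None):
    A=np.c_[2*P[:,:2],np.ones(len(P))];s=np.linalg.lstsq(A,(P[:,:2]**2).sum(1),rcond=None)[0]
    return s[:2],np.sqrt(s[2]+s[0]**2+s[1]**2)
def proj(g,P):
    q=g["K"]@(g["R"]@np.array(P)+g["t"]);return q[:2]/q[2]
E
python3 - <<'E'
from h import *
for c in("top","scene"):
    g=get_image(c);W=cloud(g);ok=(g["range_z"]>0)&(np.hypot(W[...,0]-.53,W[...,1]+.095)<.05)
    for lo,hi in((.138,.155),(.1,.115),(.065,.08)):
        P=W[ok&(W[...,2]>lo)&(W[...,2]<hi)];print(c,lo,len(P),P.mean(0).round(4),((P.max(0)+P.min(0))/2).round(4),np.ptp(P,0).round(3))
g=get_image("wrist");print(g["K"],"cam",-g["R"].T@g["t"],g["R"])
from scipy.spatial.transform import Rotation as Ro
s=get_state();q=s["tool_rot"];R=Ro.from_quat(np.r_[q[1:],q[0]]);print("cam in tool",R.inv().apply(-g["R"].T@g["t"]-s["tcp_pos"]),(g["R"]@R.as_matrix()).round(2), R.as_matrix().round(2))
E
```

```text
top 0.138 55 [ 0.5271 -0.0962  0.1445] [ 0.5274 -0.0966  0.1445] [0.018 0.017 0.009]
top 0.1 119 [ 0.5276 -0.0945  0.1072] [ 0.528  -0.0943  0.1066] [0.033 0.038 0.012]
top 0.065 424 [ 0.5264 -0.0956  0.0739] [ 0.5273 -0.0963  0.0726] [0.066 0.066 0.013]
scene 0.138 61 [ 0.5306 -0.0971  0.1441] [ 0.5292 -0.0963  0.1432] [0.022 0.017 0.01 ]
scene 0.1 140 [ 0.5359 -0.0977  0.1074] [ 0.5314 -0.0956  0.1073] [0.036 0.039 0.014]
scene 0.065 391 [ 0.5409 -0.1014  0.0742] [ 0.5318 -0.0981  0.0725] [0.067 0.067 0.015]
[[338.8053478    0.         284.2018922 ]
 [  0.         338.8053478  211.60203491]
 [  0.           0.           1.        ]] cam [0.22500062 0.63987387 0.37235268] [[ 4.28957829e-01  9.03324505e-01  1.42046177e-04]
 [ 8.68114350e-01 -4.12281199e-01  2.76408554e-01]
 [ 2.49745183e-01 -1.18444301e-01 -9.61040213e-01]]
cam in tool [ 0.07085807 -0.00043755 -0.14102733] [[-0.    1.   -0.  ]
 [-0.96 -0.   -0.28]
 [-0.28 -0.    0.96]] [[-0.9   0.43  0.  ]
 [ 0.43  0.9   0.  ]
 [-0.    0.   -1.  ]]
```

Request:
carry_out([
  [0, [12, -35.3, 1], -3.2],
  [0, [12, -35.3, 1], -3.2],
  [0, [12, -35.3, 1], -3.2],
  [0, [12, -35.3, 1], -3.2],
  [0, [12, -35.3, 1], -3.2],
  [0, [12, -35.3, 1], -3.2],
  [0, [12, -35.3, 1], -3.2],
  [0, [12, -35.3, 1], -3.2],
  [0, [12, -35.3, 1], -3.2],
  [0, [12, -35.3, 1], -3.2],
  [0, [12, -35.3, 1], -3.2],
  [0, [12, -35.3, 1], -3.2],
  [0, [12, -35.3, 1], -3.2],
  [0, [12, -35.3, 1], -3.2],
  [0, [12, -35.3, 1], -3.2],
  [0, [12, -35.3, 1], -3.2],
  [0, [12, -35.3, 1], -3.2],
  [0, [12, -35.3, 1], -3.2],
  [0, [12, -35.3, 1], -3.2],
  [0, [12, -35.3, 1], -3.2],
])

```text
clock: 3.25
tcp_pos: [0.5296, -0.0974, 0.2517]
tool_rot: [0.0, 0.704, 0.71, 0.0]
wrist_force: [1.2, 0.4, 0.5]
finger_gap: 0.0855
finger_force: 0.0
```

```bash
cat >> h.py <<'E'
from scipy.spatial.transform import Rotation as Ro
def look(name,c=(.529,-.096),crop=None):
    s=get_state();q=s["tool_rot"];M=Ro.from_quat(np.r_[q[1:],q[0]]).as_matrix()
    print("t",s["clock"],"tcp",np.round(s["tcp_pos"],4),"y-az",np.degrees(np.arctan2(M[1,1],M[0,1])).round(2),"q",np.round(s["qpos"],2),"F",np.round(s["wrist_force"],1),"gap",round(s["finger_gap"],4))
    g=get_image("wrist");im=g["image"][:,:,::-1].copy()
    W=cloud(g);ok=(g["range_z"]>0)&(np.hypot(W[...,0]-c[0],W[...,1]-c[1])<.045)
    for lo,hi in((.141,.149),(.1,.112),(.068,.078)):
        P=W[ok&(W[...,2]>lo)&(W[...,2]<hi)]
        if len(P):print(lo,len(P),P.mean(0).round(4),((P.max(0)+P.min(0))/2).round(4),np.ptp(P,0).round(3))
    for n in("flat","screw","collar"):
        print(n,[(round(d["conf"],2),np.round(d["xyz"],4).tolist()) for d in look_for("wrist",n)[:2]])
    u,v=proj(g,[c[0],c[1],.12]).astype(int);r=crop or 70
    a,b=max(0,v-r),max(0,u-r);im=im[a:v+r,b:u+r];print("crop origin",b,a)
    if name:cv2.imwrite(f"pics/{name}.png",cv2.resize(im,(560,560*im.shape[0]//im.shape[1]),interpolation=cv2.INTER_CUBIC))
    return g,W
E
python3 -c "
from h import *
look('w1')"
```

```text
t 3.25 tcp [ 0.5296 -0.0974  0.2517] y-az 0.52 q [-0.33  0.24  0.52  1.86 -0.14  1.08  0.25] F [1.2 0.4 0.5] gap 0.0855
0.141 484 [ 0.5272 -0.0959  0.1433] [ 0.5275 -0.0961  0.1433] [0.019 0.018 0.004]
0.1 751 [ 0.5289 -0.0896  0.1055] [ 0.5277 -0.0921  0.1059] [0.036 0.035 0.012]
0.068 2304 [ 0.5268 -0.0911  0.0728] [ 0.5273 -0.0969  0.0719] [0.067 0.067 0.008]
flat [(0.72, [0.53, -0.0924, 0.1441])]
screw [(0.77, [0.5327, -0.0882, 0.1126])]
collar [(0.58, [0.5334, -0.0832, 0.1073])]
crop origin 214 130
```

View pics/w1.png

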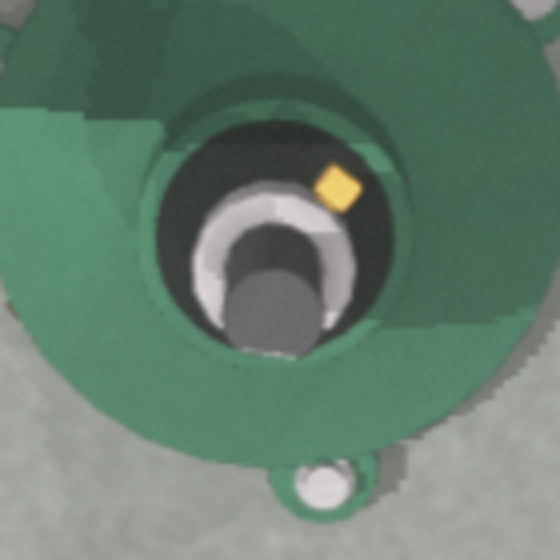

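The screw points right and up, about az +52°. The spindle's top (272,310) is cut off at the lower edge, so the flat faces roughly -y. I'll measure the chord.

```bash
cat > chord.py <<'E'
from h import *
def chord(zt=.145,c0=(.5278,-.0962),shows=False):
    g=get_image("wrist");W=cloud(g)
    o=(-g["R"].T@g["t"]);v,u=np.indices(g["range_z"].shape)
    d=np.stack([u,v,np.ones_like(u)],-1)@np.linalg.inv(g["K"]).T@g["R"]
    X=o+d*((zt-o[2])/d[...,2])[...,None]
    gray=cv2.cvtColor(g["image"],cv2.COLOR_RGB2GRAY)
    m=(np.hypot(X[...,0]-c0[0],X[...,1]-c0[1])<.016)&(abs(W[...,2]-zt)<.005)
    print("n",m.sum(),"gray",np.percentile(gray[m],[5,50,95]))
    med=np.median(gray[m]);m2=(m&(abs(gray.astype(int)-med)<14)).astype(np.uint8)
    cn=max(cv2.findContours(m2,cv2.RETR_EXTERNAL,cv2.CHAIN_APPROX_NONE)[0],key=cv2.contourArea)[:,0]
    P=X[cn[:,1],cn[:,0]][:,:2]
    from scipy.optimize import least_squares
    # D-shape: r=min(R, f/cos(th-a)), R=10,f=7.5 (contour half a pixel inside)
    def res(p):
        D=P-p[:2];n=np.array([np.cos(p[2]),np.sin(p[2])]);
        return np.maximum(np.hypot(*D.T)-p[3],D@n-(p[3]-.0025))
    best=min((least_squares(res,[*P.mean(0),a,.0098]) for a in np.radians(range(0,360,15))),key=lambda r:r.cost)
    print("centre",best.x[:2].round(4),"az",(np.degrees(best.x[2])%360).round(1),"R",best.x[3].round(4),"rms mm",(1000*np.sqrt((best.fun**2).mean())).round(2))
    return best
E
python3 -c "
from chord import *
chord()"
```

```text
n 490 gray [ 78. 107. 116.]
centre [ 0.5271 -0.0965] az 261.9 R 0.009 rms mm 0.38
```

Request:
carry_out([
  [0.2, [-0.2, 0.1, -10], -8.2],
  [0.3, [-0.2, 0.1, -10], -8.2],
  [0.3, [-0.2, 0.1, -10], -8.2],
  [0.3, [-0.2, 0.1, -10], -8.2],
  [0.3, [-0.1, 0.1, -10], -8.2],
  [0.3, [-0.1, 0.1, -10], -8.2],
  [0.3, [-0.1, 0.1, -10], -8.2],
  [0.3, [-0.1, 0.1, -10], -8.2],
  [0.3, [-0.1, 0.1, -10], -8.2],
  [0.3, [-0.1, 0.1, -10], -8.2],
  [0.3, [-0.1, 0.1, -10], -8.2],
  [0.3, [-0.1, 0, -10], -8.2],
  [0.3, [0, 0, -10], 0],
  [0.3, [0, 0, -6.5], 0],
  [0.3, [0, 0, 0], 0],
  [0.3, [0, 0, 0], 0],
], grip_force=40)

```text
clock: 5.1
tcp_pos: [0.5277, -0.0948, 0.115]
tool_rot: [-0.0, 0.998, -0.067, 0.0]
wrist_force: [0.7, 0.5, 1.1]
finger_gap: 0.0597
finger_force: 0.0
```

```bash
python3 -c "
from h import *
look('w2',crop=110)"
```

```text
t 5.1 tcp [ 0.5277 -0.0948  0.115 ] y-az -97.69 q [-0.51  0.48  0.81  2.01 -0.47  0.84 -1.15] F [0.7 0.5 1.1] gap 0.0597
0.141 3101 [ 0.5295 -0.0963  0.1439] [ 0.5274 -0.0957  0.145 ] [0.031 0.087 0.008]
0.1 2620 [ 0.5341 -0.0966  0.1056] [ 0.5292 -0.095   0.106 ] [0.033 0.04  0.012]
0.068 5676 [ 0.5386 -0.0998  0.0728] [ 0.5286 -0.0973  0.0726] [0.065 0.068 0.009]
flat [(0.63, [0.536, -0.0971, 0.1407])]
screw []
collar [(0.72, [0.5407, -0.094, 0.1082])]
crop origin 176 163
```

View pics/w2.png

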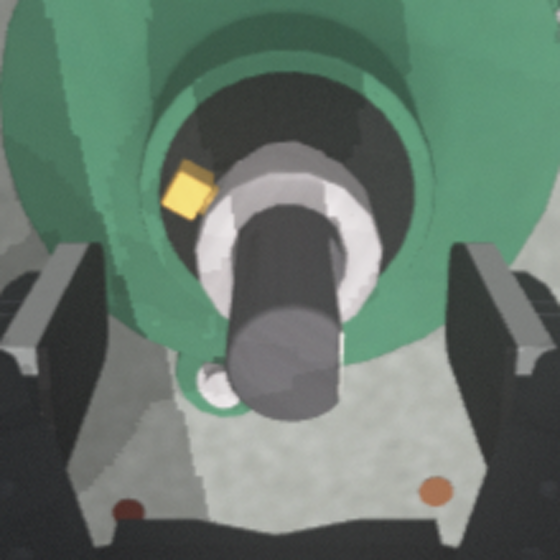

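The flat (right edge of the spindle top at x≈340) squarely faces the right finger, and the spindle is about centred between the fingers. So I close.

Request:
carry_out([
  [0.6, [0, -1, 0], 0],
  [1, [0, 0, 0], 0],
  [1, [0, 0, 0], 0],
  [1, [0, 0, 0], 0],
  [1, [0, 0, 0], 0],
  [1, [0, 0, 0], 0],
  [1, [0, 0, 0], 0],
  [1, [0, 0, 0], 0],
  [1, [0, 0, 0], 0],
  [1, [0, 0, 0], 0],
])

```text
clock: 6.3
tcp_pos: [0.5276, -0.0959, 0.115]
tool_rot: [-0.0, 0.998, -0.068, 0.0]
wrist_force: [-1.2, 0.5, 5.3]
finger_gap: 0.0165
finger_force: 39.5
```

Request:
carry_out([
  [1, [0, 0, 0], 6.1],
  [1, [0, 0, 0], 6.1],
  [1, [0, 0, 0], 6.1],
  [1, [0, 0, 0], 6.1],
  [1, [0, 0, 0], 6.1],
  [1, [0, 0, 0], 6.1],
  [1, [0, 0, 0], 6.1],
  [1, [0, 0, 0], 6.1],
  [1, [0, 0, 0], 6.1],
  [1, [0, 0, 0], 6.1],
  [1, [0, 0, 0], 6.1],
  [1, [0, 0, 0], 6.1],
  [1, [0, 0, 0], 6.1],
  [1, [0, 0, 0], 6.1],
  [1, [0, 0, 0], 6.1],
  [1, [0, 0, 0], 6.1],
  [1, [0, 0, 0], 0],
  [1, [0, 0, 0], 0],
  [1, [0, 0, 0], 0],
])

```text
clock: 8.2
tcp_pos: [0.5267, -0.0975, 0.115]
tool_rot: [0.0, 0.708, 0.706, -0.001]
wrist_force: [-4.1, -1.4, 6.4]
finger_gap: 0.0167
finger_force: 39.5
```

```bash
python3 -c "
from h import *
look(None,crop=110);print(get_state()['moment'],get_state()['wrist_force'])"
```

```text
t 8.2 tcp [ 0.5267 -0.0975  0.115 ] y-az -0.21 q [-0.18  0.39  0.36  2.   -0.19  0.78  0.29] F [-4.1 -1.4  6.4] gap 0.0167
0.141 2450 [ 0.5261 -0.0945  0.1437] [ 0.5259 -0.0971  0.145 ] [0.044 0.023 0.008]
0.1 1764 [ 0.5293 -0.0847  0.1053] [ 0.5279 -0.0858  0.106 ] [0.036 0.023 0.012]
0.068 5388 [ 0.5263 -0.0838  0.0729] [ 0.527  -0.0886  0.0729] [0.067 0.052 0.01 ]
flat [(0.69, [0.5279, -0.09, 0.1443])]
screw [(0.83, [0.5336, -0.0837, 0.1138])]
collar [(0.92, [0.5331, -0.082, 0.111])]
crop origin 181 165
[-0.41676105  0.69813408  0.05099369] [-4.22395346 -2.96294454  6.07421403]
```

Request:
carry_out([
  [1, [0, 0, 0], 0.2],
  [1, [0, 0, 0], 0],
  [0.5, [0, 0, 0], 0],
  [0.3, [0, 0, 0], 0],
  [0.3, [0, 0, 0], 0],
  [0.3, [0, 0, 20], 0],
  [0.3, [0, 0, 30], 0],
  [0.3, [0, 0, 30], -7.6],
  [0.3, [0, 0, 30], -7.6],
  [0.3, [0, 0, 20], -7.6],
  [0.3, [0, 0, 0], -7.6],
  [0.3, [0, 0, 0], -7.6],
  [0.3, [0, 0, 0], 0],
  [0.3, [0, 0, 0], 0],
])

```text
clock: 9.8
tcp_pos: [0.5276, -0.0956, 0.2446]
tool_rot: [-0.0, 0.898, 0.44, -0.0]
wrist_force: [-0.6, -0.3, -0.5]
finger_gap: 0.0596
finger_force: 0.0
```

```bash
python3 -c "
from chord import *
look('w3',crop=70);chord();chord(.143)"
```

```text
t 9.8 tcp [ 0.5276 -0.0956  0.2446] y-az -37.78 q [-0.34  0.24  0.53  1.87 -0.14  1.06 -0.41] F [-0.6 -0.3 -0.5] gap 0.0596
0.141 506 [ 0.5267 -0.0968  0.1432] [ 0.5261 -0.0971  0.1435] [0.017 0.02  0.005]
0.1 816 [ 0.5323 -0.0914  0.1057] [ 0.5277 -0.0945  0.106 ] [0.036 0.039 0.012]
0.068 2333 [ 0.5317 -0.0916  0.0728] [ 0.5274 -0.0971  0.072 ] [0.068 0.068 0.008]
flat [(0.66, [0.5309, -0.0928, 0.1457])]
screw [(0.97, [0.5359, -0.0888, 0.1117]), (0.41, [0.535, -0.0873, 0.018])]
collar [(0.93, [0.5386, -0.0896, 0.106])]
crop origin 216 132
n 510 gray [ 92. 109. 125.]
centre [ 0.5271 -0.0968] az 0.9 R 0.009 rms mm 0.29
n 528 gray [ 82. 109. 125.]
centre [ 0.5268 -0.0972] az 358.1 R 0.0092 rms mm 0.35
```

View pics/w3.png

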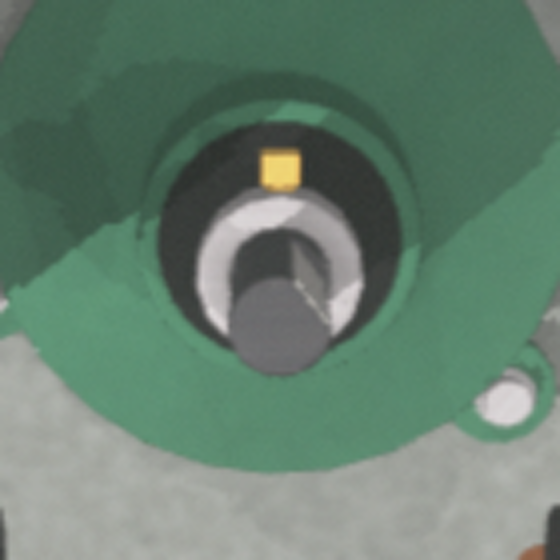

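Flat edge (300,250)-(330,320) now faces +x (az≈0), and the screw (280,170) is square between the finger directions. Descending to grip the collar.

Request:
carry_out([
  [0.3, [-0.4, -0.8, -20], 0],
  [0.3, [0, 0, -20], 0],
  [0.3, [0, 0, -20], 0],
  [0.3, [0, 0, -20], 0],
  [0.3, [0, 0, -20], 0],
  [0.3, [0, 0, -20], 0],
  [0.3, [0, 0, -20], 0],
  [0.3, [0, 0, -12], 0],
  [0.3, [0, 0, -10.6], 0],
  [0.3, [0, 0, 0], 0],
  [1, [0, 0, 0], 0],
  [1, [0, 0, 0], 0],
  [1, [0, 0, 0], 0],
  [1, [0, 0, 0], 0],
  [1, [0, 0, 0], 0],
  [1, [0, 0, 0], 0],
  [1, [0, 0, 0], 0],
])

```text
clock: 11.8
tcp_pos: [0.5279, -0.0969, 0.0832]
tool_rot: [0.0, 0.899, 0.439, 0.001]
wrist_force: [-0.8, 0.3, 6.1]
finger_gap: 0.0345
finger_force: 40.3
```

```bash
python3 -c "
from chord import *
look('w4',crop=110)"
```

```text
t 11.8 tcp [ 0.5279 -0.0969  0.0832] y-az -37.97 q [-0.25  0.46  0.45  2.02 -0.29  0.72 -0.28] F [-0.8  0.3  6.1] gap 0.0345
0.141 4159 [ 0.5321 -0.0962  0.1443] [ 0.5282 -0.0974  0.145 ] [0.083 0.073 0.008]
0.1 5327 [ 0.5321 -0.0907  0.1059] [ 0.5312 -0.0944  0.106 ] [0.049 0.044 0.012]
0.068 6097 [ 0.5382 -0.0829  0.0728] [ 0.53   -0.0913  0.073 ] [0.062 0.057 0.01 ]
flat [(0.76, [0.5339, -0.0913, 0.134])]
screw [(0.56, [0.5365, -0.0887, 0.1115]), (0.34, [0.5449, -0.0799, 0.019])]
collar [(0.71, [0.5456, -0.0875, 0.1101]), (0.46, [0.5339, -0.0923, 0.1338])]
crop origin 177 205
```

View pics/w4.png

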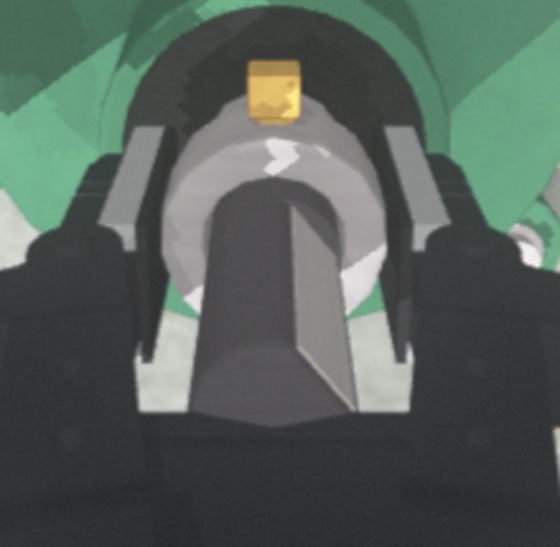

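The collar is gripped: screw (274,90) is in line with the collar centre (274), clear of both pads. Turning it −52°.

Request:
carry_out([
  [1, [0, 0, 1], 0],
  [1, [0, 0, 0], -6.5],
  [1, [0, 0, 0], -6.5],
  [1, [0, 0, 0], -6.5],
  [1, [0, 0, 0], -6.5],
  [1, [0, 0, 0], -6.5],
  [1, [0, 0, 0], -6.5],
  [1, [0, 0, 0], -6.5],
  [1, [0, 0, 0], -6.5],
  [1, [0, 0, 0], 0],
  [1, [0, 0, 0], 0],
])

```text
clock: 13.1
tcp_pos: [0.5273, -0.0966, 0.0832]
tool_rot: [0.0, 1.0, 0.002, 0.0]
wrist_force: [1.3, 0.8, 1.9]
finger_gap: 0.0346
finger_force: 40.0
```

```bash
python3 -c "
from chord import *
g,W=look('w5',crop=110)
m=masks_of('wrist','screw')[0];p=m['pixels'];print(m['conf'],p.sum(),np.median(W[p],0).round(4),[W[p&(W[...,2]>.1)][:,i].min().round(4) for i in range(3)],[W[p][:,i].max().round(4) for i in range(3)])
# brass by colour
h=cv2.cvtColor(g['image'],cv2.COLOR_RGB2HSV);b=(h[...,1]>110)&(h[...,0]>15)&(h[...,0]<32)&(h[...,2]>120)&(np.hypot(W[...,0]-.55,W[...,1]+.096)<.03)
q=W[b];print(len(q),q.min(0).round(4),q.max(0).round(4),q.mean(0).round(4))
"
```

```text
t 13.1 tcp [ 0.5273 -0.0966  0.0832] y-az -89.82 q [-0.43  0.51  0.69  2.03 -0.47  0.76 -1.02] F [1.3 0.8 1.9] gap 0.0346
0.141 4303 [ 0.5302 -0.0945  0.1443] [ 0.5288 -0.0962  0.145 ] [0.03  0.089 0.008]
0.1 5212 [ 0.5348 -0.0966  0.106 ] [ 0.5331 -0.0966  0.106 ] [0.039 0.062 0.012]
0.068 6256 [ 0.5448 -0.0974  0.0728] [ 0.543  -0.0972  0.073 ] [0.037 0.068 0.01 ]
flat [(0.76, [0.5353, -0.0966, 0.1381]), (0.25, [0.5423, -0.0937, 0.1097])]
screw [(0.64, [0.5388, -0.0973, 0.1083])]
collar [(0.65, [0.5427, -0.096, 0.1069])]
crop origin 172 204
0.62 3845 [ 0.5381 -0.0963  0.1057] [np.float64(0.5143), np.float64(-0.114), np.float64(0.1)] [np.float64(0.5961), np.float64(-0.0795), np.float64(0.2243)]
481 [ 0.539  -0.1005  0.072 ] [ 0.5528 -0.0917  0.104 ] [ 0.5494 -0.0966  0.1011]
```

View pics/w5.png

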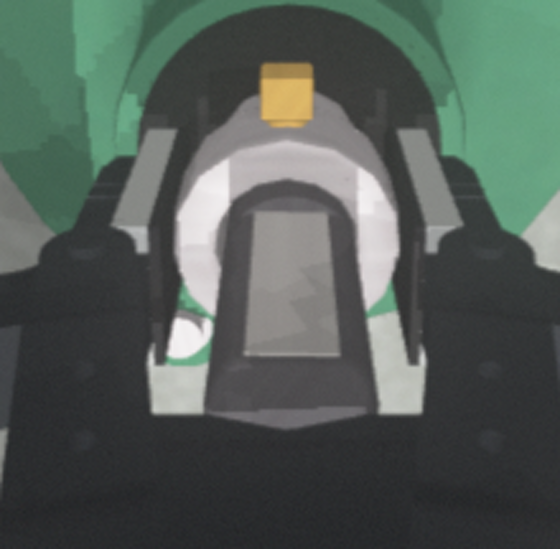

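Screw (287,95) and flat (292,285) both face the camera (far side), aligned with the axis. Lifting 28.5 mm.

Request:
carry_out([
  [1, [0, 0, 2.5], 0],
  [1, [0, 0, 3], 0],
  [1, [0, 0, 3], 0],
  [1, [0, 0, 3], 0],
  [1, [0, 0, 3], 0],
  [1, [0, 0, 3], 0],
  [1, [0, 0, 3], 0],
  [1, [0, 0, 3], 0],
  [1, [0, 0, 3], 0],
  [1, [0, 0, 2], 0],
  [1, [0, 0, 0], 0],
  [1, [0, 0, 0], 0],
  [1, [0, 0, 0], 0],
])

```text
clock: 14.65
tcp_pos: [0.527, -0.0967, 0.1116]
tool_rot: [-0.0, 1.0, 0.0, -0.0]
wrist_force: [-0.1, -0.3, -0.5]
finger_gap: 0.0347
finger_force: 40.2
```

```bash
python3 -c "
from chord import *
g,W=look('w6',crop=110)
h=cv2.cvtColor(g['image'],cv2.COLOR_RGB2HSV);b=(h[...,1]>110)&(h[...,0]>15)&(h[...,0]<32)&(h[...,2]>120)&(np.hypot(W[...,0]-.55,W[...,1]+.096)<.03)&(W[...,2]>.1)
q=W[b];print(len(q),q.min(0).round(4),q.max(0).round(4),q.mean(0).round(4),np.percentile(q[:,2],[10,50,90,97]).round(4))
c=(abs(W[...,2]-.1365)<.004)&(np.hypot(W[...,0]-.5273,W[...,1]+.0966)<.018)&(np.hypot(W[...,0]-.5273,W[...,1]+.0966)>.012);print('collar top',np.median(W[c][:,2]),c.sum())
"
```

```text
t 14.65 tcp [ 0.527  -0.0967  0.1116] y-az -89.97 q [-0.46  0.47  0.73  2.01 -0.42  0.82 -1.05] F [-0.1 -0.3 -0.5] gap 0.0347
0.141 3271 [ 0.5284 -0.097   0.1445] [ 0.5264 -0.0967  0.145 ] [0.023 0.061 0.008]
0.1 10 [ 0.5341 -0.1048  0.1097] [ 0.5338 -0.0968  0.1065] [0.005 0.035 0.011]
0.068 6032 [ 0.5403 -0.0973  0.073 ] [ 0.5289 -0.0972  0.073 ] [0.064 0.068 0.01 ]
flat [(0.83, [0.5324, -0.0951, 0.1438])]
screw [(0.96, [0.5406, -0.0958, 0.1426])]
collar [(0.91, [0.5371, -0.0962, 0.1362])]
crop origin 172 166
451 [ 0.5424 -0.1005  0.1185] [ 0.5525 -0.0924  0.1324] [ 0.549  -0.0967  0.1299] [0.1274 0.1304 0.1313 0.1317]
collar top 0.13459476140941656 2717
```

View pics/w6.png

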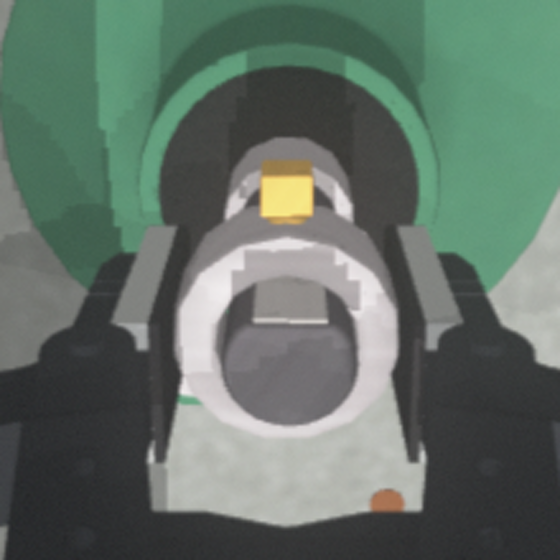

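The collar is up on the spindle. Screw (287,195) is centred over the flat (top edge 253–328) and faces the far side. The rise of 28.4 mm puts the screw at z ≈ 128.4 mm.

```bash
python3 -c "
from station import *
print(close_job())"
```

```text
the job is handed in; nothing more can be done
None
```

The job is handed in: the flat and the set screw both face the far edge, and the collar is held 28.4 mm up with its screw at z ≈ 128.4 mm over the middle of the flat, ready for your hex key.

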